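# Set up an engraving block: seat the die, swing the swivel hook over it and hang the loupe

## Robot

A 6-joint arm with a two-finger parallel gripper is mounted at the origin on the work surface. World frame = base frame: x ahead of the robot, y to its left, z up, the work surface at z = 0. Lengths are in m, angles in rad, forces in N, time in s.
With the tool pointing down it reaches from about 0.35 to 0.725 m from the base axis. Payload 4.3 kg.
Tool frame: the origin (TCP) lies on the centre line of the jaws, within the pads' length; the fingertips stand 14 mm ahead of it and the grasp point (between the pads) lies 5 mm behind it (r.tip_reach is the distance from the TCP to the fingertips, in m); z points along the fingers, y is the line along which they close (so a half turn about z gives the same grasp; the last joint's range is limited). The gripper opens to 85 mm and grips with 20 to 120 N. Pads are 22 mm wide; open, the fingers measure 114 mm over their backs; the gripper's body (76 mm by 85 mm) begins 54 mm behind the grasp point. The pads swing forward as they close: fully open they stand 13 mm farther back than shut.
Start: joints at [-1.284, 0.377, 0.081, 1.274, 0, 1.46], TCP at [0.222, -0.53, 0.245] pointing down, gripper open.
Joint ranges: [-2.72, 2.72], [-0.84, 1.66], [-1.02, 1.22], [-1.77, 2.12], [-1.37, 1.28], [-3.14, 3.14]. Speed limits (rad/s): [2.57, 2.57, 3.14, 3.14, 3.14, 3.14].

## Interface

Orientations are given as a unit quaternion [w, x, y, z].
In Python, from workcell import sense, read_camera, camera_params, job_done, models, r gives the robot as it stands.
- The arm moves only by the tool servo_tool, never from a script. Its argument "motion" is a list of rows, each a list of 7 numbers: the turn, a rotation vector about the tool's x, y, z in units of 5 degrees (1.0 is 5 degrees), then the shift along the tool's x, y, z in units of 40 mm (1.0 is 40 mm), then the closure, from -1 (fully open) to 1 (shut). A call has 1 to 20 rows; each row shifts and turns the commanded pose from where the row before left it, along the tool's axes as they then stand; what a row does not reach is not made up. A row lasts 1/10 s, in which the tool goes at most 50 mm and 8.59 degrees, less where a joint would pass 70% of its speed; a pose out of reach is approached as far as the arm can. A call is refused whole if a number of a shift passes 1 or a number of a turn 1, either way. A call with a gripper value outside its range is refused whole. The fingers move at their own pace and stop on an object; "newtons" is the grip in N (left out, the last holds). Time passes only in rows, so rows that do not move let the fingers close. It gives the time, the measured TCP pose, the force, the opening and the grip force at its end, in the units of the state.
- sense(): the state, without advancing time (a new reading comes with each control period).
- read_camera(name): name is "scene" or "top" or "wrist"; returns the picture (384x512x3 uint8, red, green, blue); there is no depth.
- camera_params(name): a dict with "intrinsics" (3x3 intrinsics, pixels), "extrinsics" (4x4, takes a point from world to camera coordinates). Camera axes: x right, y up, looking along -z (the intrinsics and any distortion apply to the point x, -y, -z); pixel columns grow to the right and rows downward; lengths in m; the calibration is good to about 2 mm. A picture is of the moment at which its call begins: read the wrist's pose just before it. camera_params takes no time and is no camera call; for the wrist camera it gives the pose at the moment of the call.
- job_done(): hands the job in; it is judged then, once.
Trained networks look in the newest picture that a camera, given by its name, has taken for a name from the list of things; names that differ only in an ending like _2 or _b are one class to them, and where a whole thing is asked for, a point or a joint stands for the part that bears it (a point fixed in the world has none). Each returns a list of dicts, best first, with "conf" (0 to 1); they miss things now and then, are a little off and sometimes report something else, mostly with a low value. They report only what shows in the picture. A call takes as long as a camera call. They do not tell look-alikes from the thing itself.
- models.find_in(camera, label): "xyz" ([x, y, z] in m, in world coordinates, good to about 4 mm: the middle of the surface that is visible of it).
- models.silhouettes(camera, label): "mask" (384x512 bool, what is visible of it).
- models.place_of(camera, label): "xyz" ([x, y, z] in m, in world coordinates, good to about 4 mm: a listed point, or the origin of a listed thing).
The state is a dict: "t": time; "joint_pos": joint angles; "joint_velocities": joint speeds; "joint_efforts": joint torques, N m; "tool_pos": TCP position; "tcp_rot": TCP orientation; "force": force on the tool from outside, world axes, zero at the start; "moment": the same for the moment, N m; "opening": finger opening in m; "gripper_force": force on a finger pad.
Only numpy, scipy, OpenCV 4.12 (cv2) and the standard library are available. Lean on these libraries where they do the work, as an engineer would, in place of code of your own. Each camera call takes 0.05 s, during which the arm holds its last target. There are 200 camera calls.

## Task

First seat the brass die with the round foot upright and fully home in the round nest of its block, then turn the swivel hook on the stand so that it points straight out over the middle of that nest, and only then hang the loupe by its arch on the hook, between collar and upturned pin, so that it hangs free and still with its lens over the die. Leave the square-footed die and everything else on the bench where it is.

Things in the scene. Friction and masses are not known exactly. Their poses are not given: they have to be found in the camera images.
- round_die: Brass seal die, loose, standing upright: round foot 46 mm in diameter and 9 mm high, above it a round neck 28 mm in diameter up to 26 mm total height (a small 31 mm fillet cone at the neck's root, up to 12 mm height). Origin at the centre of the foot's underside, z up. About 170 g. It can be pinched on the neck from above.
- round_block: Fixed aluminium block 74 x 74 x 35 mm with a round nest in the middle of its top, on one side of the stand. Origin at the centre of its underside, z up, x and y along its sides.
- nest (a point): Centre of the floor of the round nest, 27 mm above the bench; the nest is a round recess 49 mm in diameter and 8 mm deep, open at the block's top (35 mm). A seated die has its origin here.
- stand: Fixed dark steel stand that carries the steel swivel hook: a level round arm 8 mm thick, 132 mm long from the swivel axis, centre line 190 mm above the bench, ending in an upturned round pin 8 mm thick; a collar 18 mm in diameter sits 88 to 92 mm from the axis. Origin at the centre of the stand's foot on the bench; the hook at joint value 0 points along its x.
- pivot (a point): Point on the stand's vertical swivel axis, 190 mm above the bench, at the height of the arm's centre line. The stand is fixed: foot disc 100 mm in diameter, post 20 to 24 mm thick, hub 32 mm in diameter whose top is at 204 mm.
- swivel (a joint): Turn of the swivel hook about the stand's vertical axis, rad, positive anticlockwise seen from above; range -2.9 to 2.9. It starts near 0 (pointing away from the robot, within about 1 rad), the blocks lie about 2 rad to either side; friction (0.08 N m) keeps it where it is left. The way round from the start to either block is free.
- hook_seat (a point): Point on top of the hook's arm (194 mm above the bench), 110 mm from the swivel axis, midway between collar and pin: where the item hangs. The nest lies 110 mm (within about 6 mm) from the swivel axis, so the seat can be brought over it.
- hook_tip (a point): Top of the hook's upturned pin, 132 mm from the swivel axis, 218 mm above the bench. The pin rises 24 mm above the arm's top and can be pinched from above.
- loupe: Stand loupe, loose, 140 g, standing on its level round lens (56 mm in diameter, 12 mm thick). Over it an arch in the loupe's yz plane: two uprights (10 x 5 mm, inner faces 42 mm apart in y) and a level bar. On the bar a black grip tab, 12 mm in x, 22 mm in y, from 118 to 146 mm height. Origin: centre of the lens's underside, z up; the hook goes through the arch along the loupe's x, either way.
- loupe_bar (a point): Middle of the underside of the loupe's arch bar, 110 mm above its origin; bar 12 mm in x, 52 mm in y, 8 mm high (top at 118 mm). It rests on top of the hook's arm when hung.
- square_die: Brass die like the round one but with a square foot 46 x 46 mm and a square neck 28 x 28 mm; not wanted now, leave it. Origin under its centre.
- square_block: Fixed block like the round one but with a square nest (49 x 49 mm), on the other side of the stand; not used. Origin under its centre.
- oil_jar: Amber glass jar, 52 mm in diameter, 65 mm high, leave it. Origin under its centre.
- bur_pot: White round pot of burs, 72 mm in diameter, about 80 mm high with its burs, leave it. Origin under its centre.
- graver: Screwdriver-like graver with a wooden handle, 160 mm long, lying along its x, leave it.
- hammer: Small hammer with a wooden handle, 220 mm long, lying along its x, leave it.
There are look-alikes about, which are no part of the job. Of the things shaped like the stand, the steel one is meant.

How it is judged:
On the way, in this order (a step that is already met when the one before it is completed fails the run):
1. the round die stands fully home in the round nest (horizontal distance between round_die and nest below 0.004 m and z of round_die in the frame of nest below 0.003 m and angle between round_die's own z axis and vertical below 0.1 rad), for 0.2 s.
2. the hook, still empty, points over the round nest (its seat within 20 mm of the nest's centre, seen from above) (horizontal distance between hook_seat and nest below 0.02 m and contact force between loupe and stand below 0.05 N and velocity of joint swivel between -0.3 and 0.3 rad/s), for 0.2 s.
At the end, for the whole second after the job is handed in: Round die at rest, upright, home in the round nest (4 mm of centre, 3 mm of floor); hook seat within 20 mm of the nest centre from above; loupe hanging by its bar on the arm within 18 mm of the seat, within 0.25 rad of upright, nearly still, lens centre within 30 mm of the nest centre (all of step 1 and horizontal distance between hook_seat and nest below 0.02 m and contact force between loupe and stand above 0.4 N and horizontal distance between loupe_bar and hook_seat below 0.018 m and z of loupe_bar in the frame of hook_seat between -0.004 and 0.008 m and horizontal distance between loupe and nest below 0.03 m and angle between loupe's own z axis and vertical below 0.25 rad and linear speed of loupe below 0.08 m/s and linear speed of round_die below 0.03 m/s); the robot touches nothing.
It fails at once if the square die is moved by more than 30 mm (distance of square_die from where it was at the start of the episode above 0.03 m).
It fails at once if the oil jar is moved by more than 30 mm (distance of oil_jar from where it was at the start of the episode above 0.03 m).
It fails at once if the bur pot is moved by more than 30 mm (distance of bur_pot from where it was at the start of the episode above 0.03 m).
It fails at once if the graver is moved by more than 30 mm (distance of graver from where it was at the start of the episode above 0.03 m).
It fails at once if the hammer is moved by more than 30 mm (distance of hammer from where it was at the start of the episode above 0.03 m).
It also fails if it takes over 72 s, if anything falls off the work surface, if the arm or the gripper's body presses on something with over 40 N, if the wrist force passes 120 N, or if a joint passes its speed limit or range.

## Working session

There is one attempt and no reset: what is moved stays moved. The work goes in short steps, Python scripts to look and compute and a tool call to move; the robot and the scene stay as the last step left them, time stands still between calls to the robot, and variables do not carry over. Pictures are saved under pics/ and viewed, at most 11 in all, crops included, and the job is handed in when it is done.

Besides the shell and the picture viewer there is one more tool, called after "Request:" in YAML: its name, and indented under it one key for each argument. servo_tool: Moves the arm, as the interface text tells. Its arguments: {"type":"object","properties":{"motion":{"type":"array"},"newtons":{"type":"number"}},"required":["motion"]}

```bash
mkdir -p pics
cat > h.py <<'E'
import numpy as np, cv2
from workcell import sense, read_camera, camera_params, job_done, models, r
def save(n,im,s=1): cv2.imwrite('pics/'+n,cv2.resize(im[:,:,::-1],None,fx=s,fy=s))
def px(cam,p):
    c=camera_params(cam);q=(c['extrinsics']@np.r_[p,1])[:3];u=c['intrinsics']@np.array([q[0],-q[1],-q[2]]);return u[:2]/u[2]
E
python3 - <<'E'
from h import *
a=read_camera('scene');b=read_camera('top')
save('a.png',np.vstack([a,b]),.78)
for cam in ['scene','top']:
  for l in ['round_die','round_block','nest','stand','hook_tip','hook_seat','pivot','loupe','loupe_bar','square_die','square_block','oil_jar','bur_pot','graver','hammer']:
    try:
      for d in models.place_of(cam,l)[:3]: print(cam,l,np.round(d['xyz'],3),round(d['conf'],2),px(cam,d['xyz']).round())
    except Exception as e: print(l,e)
print(sense())
E
```

```text
scene round_die [ 0.389 -0.356  0.002] 0.7 [117. 229.]
scene round_block [0.51  0.058 0.   ] 0.8 [258. 239.]
scene round_block [ 0.592 -0.378  0.001] 0.2 [108. 294.]
scene nest [0.513 0.055 0.03 ] 0.66 [258. 235.]
scene nest [0.397 0.274 0.11 ] 0.51 [321. 176.]
scene nest [ 0.53  -0.051 -0.002] 0.22 [223. 252.]
scene stand [ 0.297  0.091 -0.   ] 0.98 [254. 182.]
scene stand [0.13  0.316 0.   ] 0.88 [304. 136.]
scene stand [ 0.21  -0.244 -0.004] 0.75 [151. 178.]
scene hook_tip [ 0.635 -0.128  0.217] 0.76 [192. 256.]
scene hook_tip [ 0.34  -0.288  0.218] 0.71 [119. 167.]
scene hook_tip [0.416 0.041 0.217] 0.6 [246. 170.]
scene hook_seat [0.396 0.045 0.193] 0.79 [246. 170.]
scene hook_seat [ 0.621 -0.117  0.196] 0.74 [197. 253.]
scene hook_seat [ 0.315 -0.284  0.196] 0.66 [123. 166.]
scene pivot [0.134 0.316 0.191] 0.93 [312.  96.]
scene pivot [ 0.204 -0.247  0.191] 0.89 [136. 136.]
scene pivot [0.294 0.091 0.198] 0.76 [254. 140.]
scene loupe [ 0.393  0.272 -0.004] 0.83 [314. 196.]
scene loupe_bar [0.398 0.271 0.107] 0.87 [320. 177.]
scene loupe_bar [ 0.694 -0.264  0.001] 0.41 [153. 323
[... 1812 characters left out ...]
': 1.6, 'joint_pos': array([-1.28427677e+00,  3.77299494e-01,  8.09677604e-02,  1.27439548e+00,
        1.90764585e-06,  1.46049946e+00]), 'joint_velocities': array([ 0.00085255,  0.00038908, -0.00155385, -0.00042746, -0.000689  ,
       -0.00062358]), 'joint_efforts': array([-6.91143032e-04, -4.63508177e+01,  2.70152253e+01,  2.57520851e-04,
       -3.29991190e-04, -1.09942494e-05]), 'tool_pos': array([ 0.22224234, -0.53033802,  0.24531714]), 'tcp_rot': array([3.43398141e-05, 9.80381575e-01, 1.97109021e-01, 3.99111941e-06]), 'force': array([ 0.23332328, -0.07182886,  0.06395173]), 'moment': array([ 0.02245977,  0.02146348, -0.00306415]), 'gripper_force': 0.0, 'opening': 0.08536358509993772}
```

View pics/a.png

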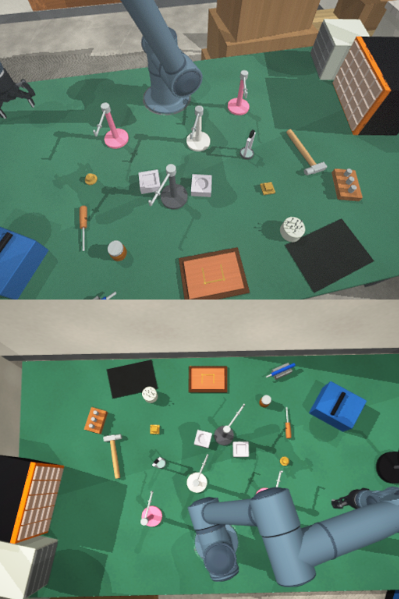

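Could be taken for the thing I want (scene pixels):
- **Stands:** pink (304,136), pink (151,178), white (254,182) and dark steel (223,252). By the description I choose the dark steel one.
- **Dies:** (117,229) and (343,242).
- **Blocks:** (258,239) and (194,234).

I'll check these in one close crop.

Run:
```python
from h import *
a=read_camera('scene')
f=lambda x,y,w,h,s:cv2.resize(a[y:y+h,x:x+w],(int(w*s),int(h*s)),interpolation=cv2.INTER_CUBIC)
top=f(170,190,120,80,6)[:, :720]
bot=np.hstack([f(97,210,40,36,6),f(322,225,40,36,6),f(298,160,40,36,6)])
save('b.png',cv2.resize(np.vstack([top,bot]),(640,619*1))[:600] if 0 else cv2.resize(np.vstack([top,bot]),None,fx=.85,fy=.85))
```

```text
(no output)
```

View pics/b.png

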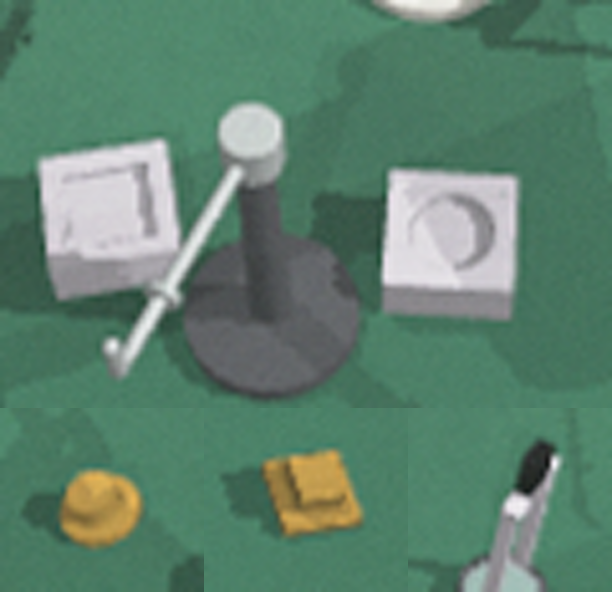

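The right-hand block (258,239) has the round nest. The round die is at (117,229), the square one at (343,242). The dark steel stand's hook points to lower left with its tip at (192,256). The loupe stands at (315,196). Next I move over the round die.

Request:
servo_tool:
  motion:
    - [0,0,0,0.79,-0.34,0.16,-1]
    - [0,0,0,0.79,-0.34,0.16,-1]
    - [0,0,0,0.79,-0.34,0.16,-1]
    - [0,0,0,0.79,-0.34,0.16,-1]
    - [0,0,0,0.79,-0.34,0.16,-1]
    - [0,0,0,0.79,-0.34,0.16,-1]
    - [0,0,0,0.79,-0.34,0.16,-1]
    - [0,0,0,0,0,0,-1]
    - [0,0,0,0,0,0,-1]

```text
t: 2.55
tool_pos: [0.3897, -0.3566, 0.2005]
tcp_rot: [0.0, 0.98, 0.198, -0.0]
force: [-0.9, -0.1, 0.0]
opening: 0.0851
gripper_force: 0.0
```

```bash
cat >> h.py <<'E'
from scipy.spatial.transform import Rotation as R
def rot(): 
    q=sense()['tcp_rot']; return R.from_quat([q[1],q[2],q[3],q[0]])
def plan(p,yaw=None):
    """tool-axis shift (units) to reach world p; yaw = world angle of tool x (mod pi) -> turn units about tool z"""
    s=sense();M=rot();d=M.inv().apply(np.array(p)-s['tool_pos'])/.04
    x=M.as_matrix()[:,0];y0=np.arctan2(x[1],x[0])
    print('tool',s['tool_pos'].round(4),'yaw',round(y0,3),'j6',s['joint_pos'][5].round(2),'tilt',M.as_matrix()[:,2].round(3),'shift',d.round(3),'n',round(np.linalg.norm(d)*.04/.05,1),end=' ')
    if yaw is not None:
        e=(yaw-y0+np.pi/2)%np.pi-np.pi/2; print('turn about tool z',round(-np.degrees(e)/5,2),end='')
    print()
def look(cam,labels,n=2):
    im=read_camera(cam)
    for l in labels:
        for d in models.place_of(cam,l)[:n]: print(cam,l,np.round(d['xyz'],4),round(d['conf'],2),px(cam,d['xyz']).round())
    return im
E
python3 - <<'E'
from h import *
im=look('wrist',['round_die','square_die']);save('c.png',im)
c=[m for m in models.silhouettes('wrist','round_die')][:1]
for m in c:
    ys,xs=np.nonzero(m['mask']);print(m['conf'],xs.min(),xs.max(),ys.min(),ys.max())
plan([.39,-.356,.1])
E
```

```text
wrist round_die [ 0.3986 -0.3552 -0.0017] 0.63 [253. 154.]
0.6 230 273 138 181
tool [ 0.389  -0.3581  0.2008] yaw 0.395 j6 1.88 tilt [ 0.    -0.001 -1.   ] shift [ 0.044 -0.041  2.521] n 2.0
```

View pics/c.png

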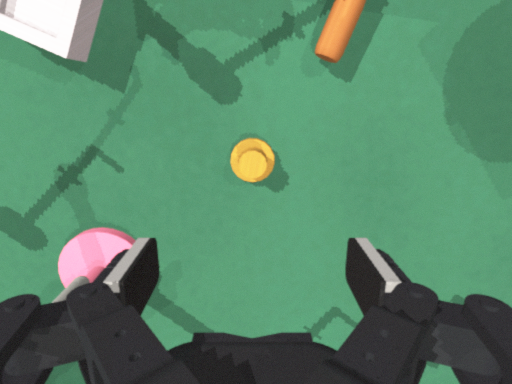

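The wrist view shows the round die, foot and neck, at (252,160). The pink look-alike stand is at (100,260), and its hook is near the left finger but clear. I refine the die's position from the mask.

```bash
cat >> h.py <<'E'
def ray(cam,u,z):
    c=camera_params(cam);E=np.linalg.inv(c['extrinsics']);k=np.linalg.inv(c['intrinsics'])@np.r_[u,1.]
    d=E[:3,:3]@np.array([k[0],-k[1],-k[2]]);o=E[:3,3];return o+d*(z-o[2])/d[2]
E
python3 - <<'E'
from h import *
from scipy.optimize import minimize
read_camera('wrist');m=models.silhouettes('wrist','round_die')[0]['mask']
t=np.linspace(0,2*np.pi,60)
def cost(p):
    im=np.zeros(m.shape,np.uint8)
    for rad,z0,z1 in [(.023,0,.009),(.014,.009,.026)]:
        P=np.array([px('wrist',[p[0]+rad*np.cos(a),p[1]+rad*np.sin(a),z]) for a in t for z in (z0,z1)])
        cv2.fillConvexPoly(im,cv2.convexHull((P*16).astype(np.int32)),1,shift=4)
    return (im.astype(bool)^m).sum()
p=ray('wrist',[252,160],.008)[:2];print(p)
s=minimize(cost,p,method='Nelder-Mead',options=dict(initial_simplex=[p,p+[.006,0],p+[0,.006]],maxiter=50));print(s.x,s.fun,m.sum())
plan([*s.x,.09])
print(sense()['joint_pos'])
E
```

```text
[ 0.3940455  -0.35638891]Traceback (most recent call last):
  File "<stdin>", line 12, in <module>
    res = _minimize_neldermead(fun, x0, args, callback, bounds=bounds,
                               **options)
    fxcc = func(xcc)
    fx = function(np.copy(x), *(wrapper_args + args))
  File "<stdin>", line 8, in cost
  File "h.py", line 5, in px
    c=camera_params(cam);q=(c['extrinsics']@np.r_[p,1])[:3];u=c['intrinsics']@np.array([q[0],-q[1],-q[2]]);return u[:2]/u[2]
ValueError: time passes only in moves, steps and waits
```

Request:
servo_tool:
  motion:
    - [0,0,0,0.11,0,0.9,-1]
    - [0,0,0,0,0,0.9,-1]
    - [0,0,0,0,0,0.9,-1]
    - [0,0,0,0,0,0,-1]

```text
t: 3.25
tool_pos: [0.3902, -0.3526, 0.0881]
tcp_rot: [-0.004, 0.98, 0.197, -0.002]
force: [0.5, 1.3, 0.1]
opening: 0.0853
gripper_force: 0.0
```

Run:
```python
from h import *
im=look('wrist',['round_die'])
c=read_camera('scene');save('d.png',np.hstack([cv2.resize(c[80:260,60:220],(427,480),interpolation=cv2.INTER_CUBIC),cv2.resize(im[:,100:400],(375,480))]))
m=models.silhouettes('scene','round_die')
plan([.393,-.356,.026])
```

```text
wrist round_die [ 0.3939 -0.3544 -0.0033] 0.58 [251. 192.]
tool [ 0.3945 -0.3569  0.0946] yaw 0.396 j6 1.89 tilt [ 0.002 -0.003 -1.   ] shift [-0.027 -0.04   1.716] n 1.4
```

View pics/d.png

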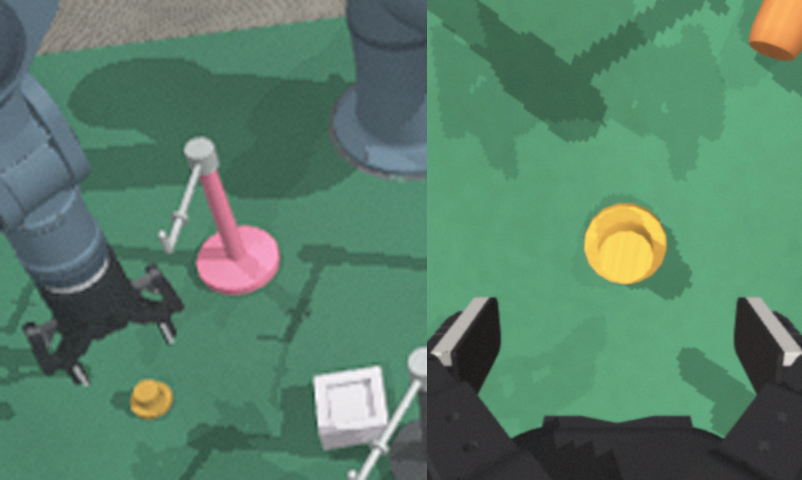

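Request:
servo_tool:
  motion:
    - [0,0,0,0,-0.04,0.6,-1]
    - [0,0,0,0,0,0.6,-1]
    - [0,0,0,0,0,0.49,-1]
    - [0,0,0,0,0,0,-1]
    - [0,0,0,0,0,0,0]
    - [0,0,0,0,0,0,1]
    - [0,0,0,0,0,0,1]
    - [0,0,0,0,0,0,1]
    - [0,0,0,0,0,0,1]
    - [0,0,0,0,0,0,1]
    - [0,0,0,0,0,0,1]
  newtons: 20

```text
t: 4.55
tool_pos: [0.3935, -0.3547, 0.0261]
tcp_rot: [0.001, 0.98, 0.197, 0.0]
force: [-0.7, 0.5, 6.1]
opening: 0.027
gripper_force: 19.7
```

Request:
servo_tool:
  motion:
    - [0,0,0,0,0,-0.03,0]
    - [0,0,0,0,0,0,0]
    - [0,0,0,0,0,0,0]
    - [0,0,-1,0,0,0,0]
    - [0,0,-1,0,0,0,0]
    - [0,0,-1,0,0,0,0]
    - [0,0,-1,0,0,0,0]
    - [0,0,-1,0,0,0,0]
    - [0,0,-1,0,0,0,0]
    - [0,0,-1,0,0,0,0]
    - [0,0,-1,0,0,0,0]
    - [0,0,-1,0,0,0,0]
    - [0,0,-1,0,0,0,0]
    - [0,0,-1,0,0,0,0]
    - [0,0,-1,0,0,0,0]
    - [0,0,-1,0,0,0,0]
    - [0,0,-1,0,0,0,0]
    - [0,0,-1,0,0,0,0]
    - [0,0,-1,0,0,0,0]
    - [0,0,-1,0,0,0,0]

```text
t: 6.55
tool_pos: [0.3927, -0.3537, 0.0259]
tcp_rot: [-0.0, 0.588, 0.809, 0.0]
force: [0.4, 0.2, 0.6]
opening: 0.0429
gripper_force: 0.0
```

Request:
servo_tool:
  motion:
    - [0,0,-1,0,0,0,0]
    - [0,0,0,0,0,0,0]
    - [0,0,0,0,0,0,1]
    - [0,0,0,0,0,0,1]
    - [0,0,0,0,0,0,1]
    - [0,0,0,0,0,0,1]
    - [0,0,0,0,0,0,1]
  newtons: 40

```text
t: 7.25
tool_pos: [0.393, -0.3539, 0.0262]
tcp_rot: [0.0, 0.554, 0.833, 0.0]
force: [-0.9, 0.7, 3.2]
opening: 0.0258
gripper_force: 39.4
```

Run:
```python
from h import *
print(sense()['force'],sense()['opening'],sense()['gripper_force'])
plan([.513,.057,.13])
```

```text
[-0.92203172  0.68602688  3.23949662] 0.025800677174213433 39.354997873306274
tool [ 0.393  -0.3539  0.0262] yaw 1.967 j6 0.32 tilt [ 0. -0. -1.] shift [ 8.315  6.736 -2.594] n 8.8
```

Request:
servo_tool:
  motion:
    - [0,0,0,0,0,-0.5,1]
    - [0,0,0,0,0,-1,1]
    - [0,0,0,0,0,-1,1]
    - [0,0,0,0,0,-1,1]
    - [0,0,0,0,0,-1,1]
    - [0,0,0,0,0,-1,1]
    - [0,0,0,0,0,-0.6,1]
    - [0,0,0,0.79,0.59,0,1]
    - [0,0,0,0.79,0.59,0,1]
    - [0,0,0,0.79,0.59,0,1]
    - [0,0,0,0.79,0.59,0,1]
    - [0,0,0,0.79,0.59,0,1]
    - [0,0,0,0.79,0.59,0,1]
    - [0,0,0,0.79,0.59,0,1]
    - [0,0,0,0.79,0.59,0,1]
    - [0,0,0,0.79,0.59,0,1]
    - [0,0,0,0,0,0,1]
    - [0,0,0,0,0,0,1]
    - [0,0,0,0,0,0,1]

```text
t: 9.15
tool_pos: [0.4785, -0.0102, 0.2697]
tcp_rot: [-0.0, 0.554, 0.832, -0.0]
force: [-0.3, 0.7, -1.7]
opening: 0.0266
gripper_force: 39.8
```

Run:
```python
from h import *
im=look('wrist',['nest','round_block','pivot','hook_tip','hook_seat','stand']);save('e.png',im)
for cam in ['top','scene']: look(cam,['nest','round_block','pivot'],2)
print(sense()['opening'],sense()['gripper_force'],sense()['force'])
plan([.513,.057,.13])
for u in [(250,100),(300,100)]: print(ray('wrist',u,.035))
```

```text
wrist nest [0.5128 0.0562 0.0275] 0.62 [302. 113.]
wrist round_block [0.5117 0.0601 0.003 ] 0.89 [299. 109.]
wrist hook_tip [0.4187 0.0389 0.2189] 0.95 [184.  97.]
wrist hook_seat [0.3948 0.0453 0.1937] 0.95 [158.  71.]
wrist stand [ 0.5283 -0.0521 -0.003 ] 0.95 [274. 194.]
wrist stand [ 0.2088 -0.2463  0.0014] 0.76 [  1. 234.]
top nest [0.5118 0.0577 0.0282] 0.78 [259. 178.]
top round_block [0.5178 0.0579 0.0012] 0.78 [259. 178.]
top round_block [ 0.395   0.2726 -0.0019] 0.28 [206. 210.]
top pivot [ 0.2053 -0.248   0.1898] 0.87 [350. 259.]
top pivot [0.2976 0.094  0.1871] 0.78 [250. 234.]
scene round_block [0.5113 0.057  0.001 ] 0.57 [258. 239.]
scene pivot [0.2953 0.092  0.195 ] 0.96 [255. 141.]
scene pivot [ 0.5298 -0.0516  0.1873] 0.75 [219. 218.]
0.026585660158367472 39.751689434051514 [ 0.27361248 -0.00922348 -2.00218373]
tool [ 0.4789 -0.0095  0.2701] yaw 1.968 j6 1.02 tilt [ 0. -0. -1.] shift [1.203 1.429 3.502] n 3.2 
[0.45302887 0.04824279 0.035     ]
[0.50391029 0.06956313 0.035     ]
```

View pics/e.png

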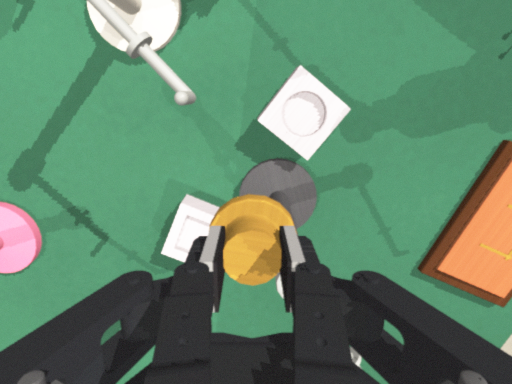

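The wrist view shows the die held in the jaws at (252,240) and the round nest at (304,113). The block corners are (302,66), (350,107), (307,159) and (258,120), and the hub and post are near (278,192). I move over the nest.

Request:
servo_tool:
  motion:
    - [0,0,0,0.61,0.72,0,1]
    - [0,0,0,0.61,0.71,0,1]
    - [0,0,0,0,0,1,1]
    - [0,0,0,0,0,1,1]
    - [0,0,0,0,0,1,1]
    - [0,0,0,0,0,1,1]
    - [0,0,0,0,0,0.7,1]
    - [0,0,0,0,0,0,1]
    - [0,0,0,0,0,0,1]
    - [0,0,0,0,0,0,1]

```text
t: 10.9
tool_pos: [0.5146, 0.0576, 0.0841]
tcp_rot: [0.002, 0.554, 0.833, 0.001]
force: [0.2, -0.3, -0.6]
opening: 0.0262
gripper_force: 39.9
```

Run:
```python
from h import *
im=look('wrist',['nest','round_block','round_die','hook_tip']);save('f.png',im)
print(sense()['opening'],sense()['gripper_force'],sense()['force'])
plan([.513,.0575,.0532])
print(px('wrist',[.513,.0575,.035]))
```

```text
wrist round_block [ 0.5123  0.0618 -0.0011] 0.71 [250. 191.]
wrist round_die [0.5166 0.0575 0.0554] 0.88 [255. 233.]
wrist hook_tip [0.5166 0.0602 0.0565] 0.46 [258. 230.]
0.02608064840009705 39.94219243526459 [-0.04996509 -0.3218982  -1.1108782 ]
tool [0.5138 0.0576 0.0833] yaw 1.968 j6 1.16 tilt [ 0.002 -0.    -1.   ] shift [ 0.007 -0.021  0.753] n 0.6 
[249.67261621 216.37143467]
```

View pics/f.png

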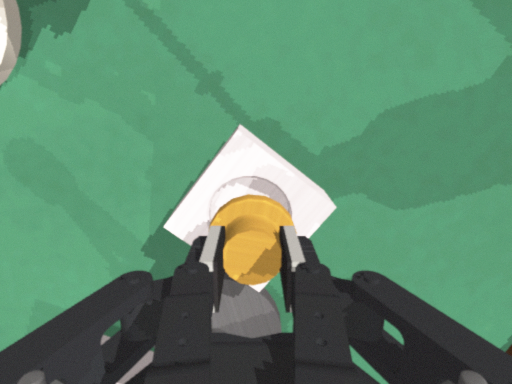

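The nest rim shows from (209,217) to (292,217) with its top at (250,177), so its centre is at about (250.5,217). My estimate projects to (249.7,216.4), which agrees. I lower the die.

Request:
servo_tool:
  motion:
    - [0,0,0,0,0,0.2,1]
    - [0,0,0,0,0,0.2,1]
    - [0,0,0,0,0,0.1,1]
    - [0,0,0,0,0,0.08,1]
    - [0,0,0,0,0,0.08,1]
    - [0,0,0,0,0,0.05,1]
    - [0,0,0,0,0,0,1]
    - [0,0,0,0,0,0,1]

```text
t: 11.95
tool_pos: [0.5129, 0.0576, 0.0538]
tcp_rot: [0.0, 0.554, 0.833, 0.0]
force: [-0.1, 0.4, -1.0]
opening: 0.0262
gripper_force: 40.0
```

Request:
servo_tool:
  motion:
    - [0,0,0,0,0,0,0]
    - [0,0,0,0,0,0,0]
    - [0,0,0,0,0,0,0]
    - [0,0,0,0,0,-0.4,0]
    - [0,0,0,0,0,-1,0]
    - [0,0,0,0,0,-1,0]
    - [0,0,0,0,0,-1,0]
    - [0,0,0,0,0,-1,0]
    - [0,0,0,0,0,-1,0]
    - [0,0,0,-0.92,0.18,0,0]
    - [0,0,0,-0.92,0.18,0,0]
    - [0,0,0,-0.92,0.18,0,0]
    - [0,0,0,-0.92,0.18,0,0]
    - [0,0,0,-0.92,0.18,0,0]
    - [0,0,0,-0.92,0.18,0,0]
    - [0,0,-1,0,0,0,0]
    - [0,0,-1,0,0,0,0]
    - [0,0,-1,0,0,0,0]
    - [0,0,-1,0,0,0,0]

```text
t: 13.85
tool_pos: [0.638, -0.1295, 0.2696]
tcp_rot: [-0.0, 0.399, 0.917, -0.0]
force: [-0.8, 0.2, 0.5]
opening: 0.0428
gripper_force: 0.0
```

Request:
servo_tool:
  motion:
    - [0,0,-1,0,0,0,0]
    - [0,0,-1,0,0,0,0]
    - [0,0,-0.2,0,0,0,0]
    - [0,0,0,0,0,0,0]
    - [0,0,0,0,0,0,0]

```text
t: 14.35
tool_pos: [0.6379, -0.1293, 0.2697]
tcp_rot: [0.0, 0.312, 0.95, -0.0]
force: [0.8, -0.4, 0.5]
opening: 0.0428
gripper_force: 0.0
```

Run:
```python
from h import *
im=look('wrist',['hook_tip','hook_seat','pivot','nest','round_die','stand']);save('g.png',im)
for c in ['scene','top']: look(c,['round_die','hook_tip','pivot'])
print(sense()['opening'],sense()['force'])
plan([.638,-.130,.219],2.51)
for p in [[.638,-.13,.218],[.53,-.052,.204],[.513,.0575,.053]]: print(px('wrist',p))
```

```text
wrist hook_tip [ 0.6369 -0.133   0.2162] 0.64 [246. 215.]
wrist hook_seat [ 0.6216 -0.118   0.1937] 0.7 [251. 173.]
wrist stand [ 0.531  -0.0506 -0.0038] 0.62 [252.  37.]
wrist stand [ 0.7005 -0.263  -0.0013] 0.45 [200. 244.]
scene round_die [ 0.5715  0.3021 -0.0041] 0.67 [342. 243.]
scene round_die [0.512  0.0574 0.0289] 0.58 [258. 235.]
scene hook_tip [0.2612 0.2852 0.216 ] 0.7 [316. 118.]
scene hook_tip [0.4157 0.0399 0.22  ] 0.65 [246. 169.]
scene pivot [0.132  0.3163 0.1901] 0.85 [312.  96.]
scene pivot [0.2944 0.0944 0.1948] 0.78 [256. 140.]
top round_die [0.512  0.0568 0.0263] 0.65 [260. 178.]
top hook_tip [0.2657 0.2833 0.2156] 0.54 [194. 244.]
top hook_tip [ 0.3346 -0.2869  0.219 ] 0.44 [362. 221.]
top pivot [ 0.2069 -0.2494  0.1888] 0.86 [350. 258.]
top pivot [ 0.5304 -0.0522  0.1936] 0.66 [290. 166.]
0.042627073275449186 [-0.1649627   0.81266523 -0.0436844 ]
tool [ 0.6379 -0.1294  0.2697] yaw 2.509 j6 0.34 tilt [-0. -0. -1.] shift [-0.01  -0.012  1.268] n 1.0 turn about tool z -0.02
[250.66458945 215.11125857]
[248.58665835 -29.67606411]
[335.14714218 -66.8701339 ]
```

View pics/g.png

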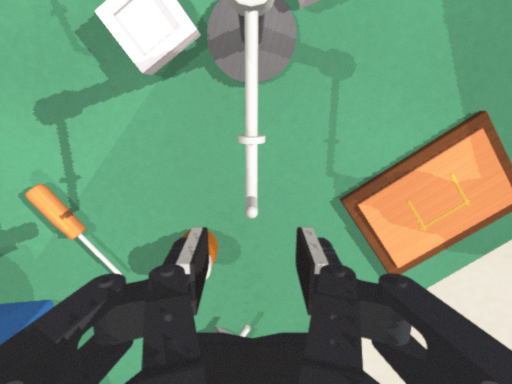

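The pin top is at about (252,207), the arm runs along column 252, and the collar is at (252,140). The die is confirmed in the nest by both fixed cameras. I descend and pinch the pin.

Request:
servo_tool:
  motion:
    - [0,0,0,0.03,0,0.5,0]
    - [0,0,0,0,0,0.5,0]
    - [0,0,0,0,0,0.42,0]
    - [0,0,0,0,0,0,0]
    - [0,0,0,0,0,0,1]
    - [0,0,0,0,0,0,1]
    - [0,0,0,0,0,0,1]
    - [0,0,0,0,0,0,1]
    - [0,0,0,0,0,0,1]
    - [0,0,0,0,0,0,1]
    - [0,0,0,0,0,0,1]
  newtons: 20

```text
t: 16.2
tool_pos: [0.6378, -0.1289, 0.2141]
tcp_rot: [0.001, 0.311, 0.95, -0.0]
force: [-1.0, 0.5, 6.2]
opening: 0.0067
gripper_force: 19.9
```

Request:
servo_tool:
  motion:
    - [0,0,-1,0,0.288,0,1]
    - [0,0,-1,0,0.288,0,1]
    - [0,0,-1,0,0.288,0,1]
    - [0,0,-1,0,0.288,0,1]
    - [0,0,0,0,0,0,1]
    - [0,0,0,0,0,0,1]

```text
t: 16.8
tool_pos: [0.6581, -0.0872, 0.214]
tcp_rot: [-0.001, 0.141, 0.99, 0.0]
force: [-4.5, 2.7, 8.8]
opening: 0.0063
gripper_force: 20.2
```

Run:
```python
from h import *
s=sense();d=s['tool_pos'][:2]-[.530,-.0515];print(np.hypot(*d),np.arctan2(d[1],d[0]),s['opening'],s['force'])
plan(s['tool_pos'])
```

```text
0.13298523283155841 -0.27211968969376465 0.0063031902665151044 [-4.49945581  2.69321268  8.79052852]
tool [ 0.6581 -0.0872  0.214 ] yaw 2.859 j6 0.06 tilt [-0.001  0.001 -1.   ] shift [0. 0. 0.] n 0.0
```

Request:
servo_tool:
  motion:
    - [0,0,-1,0,0.288,-0.03,1]
    - [0,0,-1,0,0.288,0,1]
    - [0,0,-1,0,0.288,0,1]
    - [0,0,-1,0,0.288,0,1]
    - [0,0,-1,0,0.288,0,1]
    - [0,0,-1,0,0.288,0,1]
    - [0,0,-1,0,0.288,0,1]
    - [0,0,-1,0,0.288,0,1]
    - [0,0,-1,0,0.288,0,1]
    - [0,0,-1,0,0.288,0,1]
    - [0,0,0,0,0,0,1]
    - [0,0,0,0,0,0,1]

```text
t: 18.0
tool_pos: [0.6421, 0.0203, 0.2139]
tcp_rot: [-0.005, -0.29, 0.957, -0.001]
force: [-11.9, -6.7, 9.4]
opening: 0.0067
gripper_force: 20.2
```

Run:
```python
from h import *
s=sense();d=s['tool_pos'][:2]-[.530,-.0515];a=np.arctan2(d[1],d[0]);print(np.hypot(*d),a,s['opening'],s['force'])
plan([.53+.133*np.cos(a),-.0515+.133*np.sin(a),.215],a+np.pi);print((1.7255-a)/np.radians(5))
```

```text
0.13313686229380653 0.5694497871772601 0.006671366756417358 [-11.8549812   -6.66395931   9.39782657]
tool [0.6421 0.0203 0.2139] yaw -2.554 j6 -0.65 tilt [-0.009 -0.006 -1.   ] shift [ 0.004  0.    -0.027] n 0.0 turn about tool z 0.21
13.247359619988721
```

Request:
servo_tool:
  motion:
    - [0,0,-1,0.04,0.288,0,1]
    - [0,0,-1,0.04,0.288,0,1]
    - [0,0,-1,0.04,0.288,0,1]
    - [0,0,-1,0.04,0.288,0,1]
    - [0,0,-1,0.013,0.288,0,1]
    - [0,0,-1,0.013,0.288,0,1]
    - [0,0,-1,0.013,0.288,0,1]
    - [0,0,-1,0.013,0.288,0,1]
    - [0,0,0,0,0,0,1]
    - [0,0,0,0,0,0,1]

```text
t: 19.0
tool_pos: [0.5709, 0.0742, 0.2143]
tcp_rot: [0.001, -0.6, 0.8, 0.001]
force: [1.1, 5.3, 2.2]
opening: 0.0064
gripper_force: 19.7
```

```bash
cat > st.py <<'E'
from h import *
s=sense();d=s['tool_pos'][:2]-[.530,-.0515];a=np.arctan2(d[1],d[0]);print(np.hypot(*d),a,s['opening'],s['force'],'rad',s['force'][:2]@d/np.hypot(*d))
plan([.53+.133*np.cos(a),-.0515+.133*np.sin(a),.215],a+np.pi);print((1.7255-a)/np.radians(5))
E
python3 st.py
```

```text
0.13216595771920092 1.255917695223581 0.0064250983668338035 [1.06162013 5.30317991 2.24022313] rad 5.371228518322233
tool [0.5709 0.0742 0.2143] yaw -1.856 j6 -1.27 tilt [ 0.001  0.002 -1.   ] shift [-0.021 -0.001 -0.018] n 0.0 turn about tool z 0.34
5.381016839542945
```

Request:
servo_tool:
  motion:
    - [0,0,-1,0,0.288,0,1]
    - [0,0,-1,0,0.288,0,1]
    - [0,0,-1,0,0.288,0,1]
    - [0,0,-1,0,0.288,0,1]
    - [0,0,-1,0,0.288,0,1]
    - [0,0,-0.3,0,0.11,0,1]
    - [0,0,0,0,0,0,1]
    - [0,0,0,0,0,0,1]
    - [0,0,0,0,0,0,1]

```text
t: 19.9
tool_pos: [0.51, 0.0787, 0.2142]
tcp_rot: [-0.0, 0.767, -0.642, -0.0]
force: [-0.9, 3.8, 4.7]
opening: 0.0067
gripper_force: 19.9
```

```bash
python3 st.py
```

```text
0.1317255216075938 1.7231407269682082 0.006681019926639276 [-0.90359638  3.75468919  4.68951698] rad 3.8483284332972505
tool [0.51   0.0787 0.2142] yaw -1.393 j6 -1.72 tilt [ 0.  0. -1.] shift [-0.032 -0.001 -0.021] n 0.0 turn about tool z 0.29
0.02703527748814133
```

Request:
servo_tool:
  motion:
    - [0,0,0,0,0,0,0]
    - [0,0,0,0,0,0,0]
    - [0,0,0,0,0,0,0]
    - [0,0,0,0,0,-0.5,0]
    - [0,0,0,0,0,-1,0]
    - [0,0,0,0,0,-0.6,0]
    - [0,0,0,0,0,0,0]

```text
t: 20.6
tool_pos: [0.5117, 0.0784, 0.3017]
tcp_rot: [-0.002, 0.767, -0.641, 0.003]
force: [0.7, -1.1, -0.0]
opening: 0.043
gripper_force: 0.0
```

Run:
```python
from h import *
im=look('wrist',['hook_tip','hook_seat','nest','round_die','round_block','pivot']);save('i.png',im)
for c in ['scene','top']: look(c,['hook_seat','hook_tip','round_die'],3)
```

```text
wrist hook_tip [0.508  0.0793 0.2175] 0.84 [255. 202.]
wrist hook_tip [0.4188 0.0374 0.2181] 0.65 [398. 166.]
wrist hook_seat [0.5131 0.0564 0.1948] 0.88 [253. 162.]
wrist hook_seat [0.3952 0.0473 0.1955] 0.71 [410. 178.]
wrist nest [ 0.5309 -0.0521 -0.0015] 0.19 [253.  41.]
wrist round_die [0.5149 0.0559 0.0268] 0.55 [250. 133.]
wrist round_die [0.5125 0.0793 0.2178] 0.19 [247. 201.]
wrist round_block [0.5102 0.0595 0.0018] 0.59 [253. 134.]
wrist pivot [0.2982 0.0923 0.1908] 0.82 [503. 249.]
scene hook_seat [0.2374 0.2927 0.1974] 0.55 [315. 117.]
scene hook_seat [0.5093 0.0574 0.1962] 0.54 [260. 202.]
scene hook_seat [ 0.3186 -0.281   0.1969] 0.52 [124. 166.]
scene hook_tip [ 0.3371 -0.287   0.216 ] 0.71 [120. 167.]
scene hook_tip [0.4131 0.0334 0.219 ] 0.65 [243. 169.]
scene hook_tip [0.5064 0.0748 0.2186] 0.58 [266. 195.]
scene round_die [0.5107 0.0585 0.0279] 0.63 [259. 235.]
scene round_die [ 7.512e-01  3.225e-01 -7.000e-04] 0.42 [373. 299.]
top hook_seat [ 0.3152 -0.2823  0.1931] 0.63 [359. 226.]
top hook_seat [0.2407 0.2897 0.1934] 0.44 [193. 252.]
top hook_tip [ 0.3363 -0.2865  0.2172] 0.73 [362. 220.]
top hook_tip [0.2614 0.2874 0.2177] 0.58 [193. 246.]
top hook_tip [ 3.986e-01  2.719e-01 -1.000e-04] 0.29 [206. 209.]
```

Request:
servo_tool:
  motion:
    - [0,0,0,-0.905,0.273,-0.1,0]
    - [0,0,0,-0.905,0.273,-0.1,0]
    - [0,0,0,-0.905,0.273,-0.1,0]
    - [0,0,0,-0.905,0.273,-0.1,0]
    - [0,0,0,-0.905,0.273,-0.1,-0.5]
    - [0,0,0,-0.905,0.273,-0.1,-0.5]
    - [0,0,0,-0.905,0.273,-0.1,-0.5]
    - [0,0,0,0,0,0,-0.5]
    - [0,0,0,0,0,0,-0.5]

```text
t: 22.25
tool_pos: [0.3891, 0.3149, 0.3261]
tcp_rot: [-0.0, 0.768, -0.64, 0.0]
force: [0.2, -0.3, -0.9]
opening: 0.0639
gripper_force: 0.0
```

Run:
```python
from h import *
im=look('wrist',['loupe','loupe_bar']);c=read_camera('scene')
look('scene',['loupe','loupe_bar'])
a=cv2.imread('pics/i.png')[:,:,::-1]
save('j.png',np.vstack([np.hstack([a,im])[:, :],cv2.resize(c[120:280,150:420],(1024,606))])[:, :],.6)
plan([.396,.272,.16])
for z in (.146,.118):
  print(z,[ray('wrist',u,z).round(4) for u in [(250,100),(300,100),(250,150)]])
```

```text
wrist loupe [0.3986 0.2728 0.0006] 0.71 [251. 115.]
wrist loupe_bar [0.3968 0.28   0.1114] 0.76 [251. 129.]
scene loupe [ 0.3949  0.2695 -0.0027] 0.6 [314. 197.]
scene loupe_bar [0.3983 0.2736 0.1077] 0.89 [321. 177.]
tool [0.3898 0.3136 0.3259] yaw -1.394 j6 -1.2 tilt [-0. -0. -1.] shift [1.051 0.029 4.149] n 3.4 
0.146 [array([0.4033, 0.2503, 0.146 ]), array([0.3573, 0.2421, 0.146 ]), array([0.3951, 0.2968, 0.146 ])]
0.118 [array([0.4034, 0.2509, 0.118 ]), array([0.3531, 0.2419, 0.118 ]), array([0.3944, 0.3016, 0.118 ])]
```

View pics/j.png

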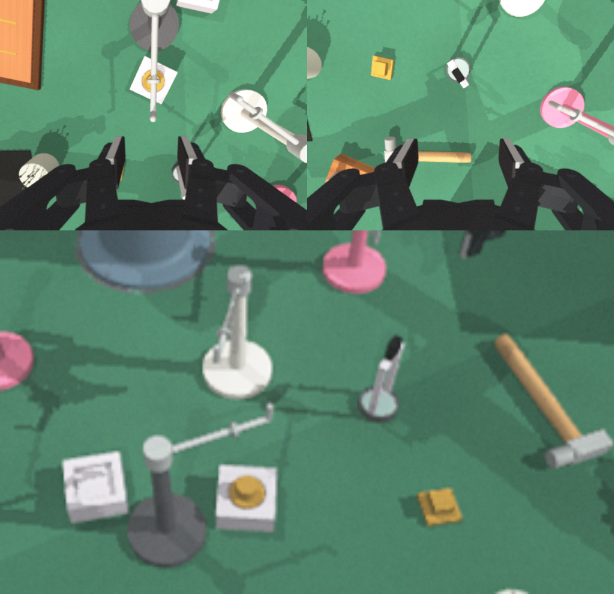

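The hook arm now lies right over the seated die: in the upper-left view the pin is at (153,120) and the die at (153,80). The loupe tab, black and slanted, is at (457,73) in the upper-right view. Next I measure its yaw.

Run:
```python
from h import *
im=read_camera('wrist')
c=im[80:180,200:300];d=(c.max(2)<60).astype(np.uint8)
n,l,s,ce=cv2.connectedComponentsWithStats(d)
print([(s[i],ce[i]+[200,80]) for i in range(1,n) if s[i][4]>30])
i=1+np.argmax(s[1:,4]);ys,xs=np.nonzero(l==i)
rc=cv2.minAreaRect(np.c_[xs,ys].astype(np.float32));print(rc);b=cv2.boxPoints(rc)+[200,80];print(b)
W=np.array([ray('wrist',p,.146) for p in b]);print(W.round(4))
for k in (0,1): e=W[k+1]-W[k];print(np.linalg.norm(e),np.arctan2(e[1],e[0]))
save('k.png',cv2.resize(c,(600,600),interpolation=cv2.INTER_CUBIC))
```

```text
[(array([ 43,  35,  19,  24, 241], dtype=int32), array([251.70124481, 126.406639  ]))]
((51.49999237060547, 46.5), (21.91065788269043, 11.371355056762695), 56.3099365234375)
[[240.69229889 120.53845978]
 [250.15383911 114.2307663 ]
 [262.30768585 132.46154022]
 [252.84614563 138.7692337 ]]
[[0.4087 0.2706 0.146 ]
 [0.4008 0.2632 0.146 ]
 [0.3863 0.2781 0.146 ]
 [0.3942 0.2856 0.146 ]]
0.01076261774291525 -2.387175206785386
0.020744632849765125 2.345348101887286
```

View pics/k.png

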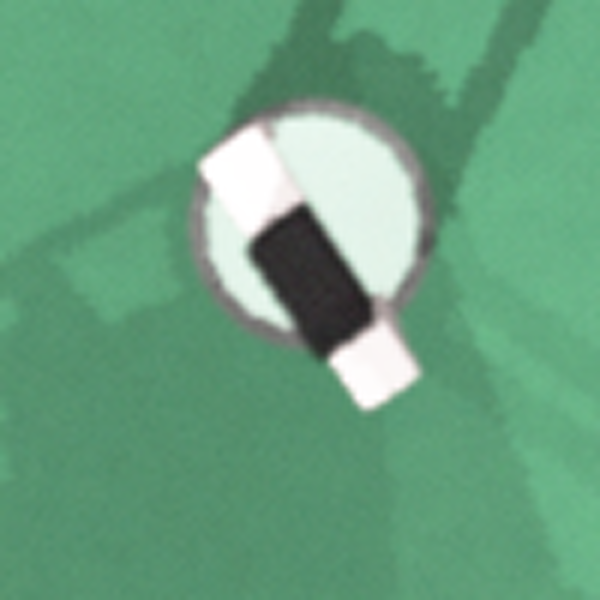

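Request:
servo_tool:
  motion:
    - [0,0,0,0.51,0,0.6,-0.5]
    - [0,0,0,0.51,0,0.6,-0.5]
    - [0,0,0.93,0,0,0.2,-0.5]
    - [0,0,0.93,0,0,0.2,-0.5]
    - [0,0,0.93,0,0,0.2,-0.5]
    - [0,0,0.93,0,0,0.2,-0.5]
    - [0,0,0.93,0,0,0.2,-0.5]
    - [0,0,0.93,0,0,0.2,-0.5]
    - [0,0,0.93,0,0,0.2,-0.5]
    - [0,0,0.93,0,0,0.2,-0.5]
    - [0,0,0.93,0,0,0,-0.5]
    - [0,0,0.93,0,0,0,-0.5]
    - [0,0,0.93,0,0,0,-0.5]
    - [0,0,0.93,0,0,0,-0.5]
    - [0,0,0,0,0,0,-0.5]
    - [0,0,0,0,0,0,-0.5]

```text
t: 24.25
tool_pos: [0.3967, 0.274, 0.2141]
tcp_rot: [0.0, -0.379, 0.926, -0.0]
force: [-0.1, -0.7, -0.2]
opening: 0.0637
gripper_force: 0.0
```

Run:
```python
from h import *
im=look('wrist',['loupe','loupe_bar'])
c=im[80:280,170:330];d=(c.max(2)<60).astype(np.uint8)
n,l,s,ce=cv2.connectedComponentsWithStats(d)
for i in range(1,n):
  if 60<s[i][4]<3000:
    ys,xs=np.nonzero(l==i);rc=cv2.minAreaRect(np.c_[xs,ys].astype(np.float32));print(s[i],rc,ray('wrist',np.array(rc[0])+[170,80],.146).round(4))
plan([.397,.2735,.137],-2.367)
```

```text
wrist loupe [ 0.3961  0.2722 -0.0007] 0.66 [251. 158.]
wrist loupe_bar [0.3971 0.2833 0.11  ] 0.93 [260. 198.]
[ 67 107  32  27 804] ((82.5, 120.0), (26.0, 31.0), 90.0) [0.3939 0.2716 0.146 ]
[  0 152  15  48 593] ((7.0, 175.5), (47.0, 14.0), 90.0) [0.4588 0.2628 0.146 ]
[150 152  10  48 433] ((154.49998474121094, 175.49998474121094), (46.99999237060547, 8.999998092651367), 90.0) [0.388 0.335 0.146]
tool [0.3966 0.2742 0.2141] yaw -2.365 j6 -0.3 tilt [ 0. -0. -1.] shift [ 0.005 -0.019  1.927] n 1.5 turn about tool z 0.02
```

Request:
servo_tool:
  motion:
    - [0,0,0,0,-0.02,0.7,-0.5]
    - [0,0,0,0,0,0.7,-0.5]
    - [0,0,0,0,0,0.53,-0.5]
    - [0,0,0,0,0,0,-0.5]
    - [0,0,0,0,0,0,0]
    - [0,0,0,0,0,0,1]
    - [0,0,0,0,0,0,1]
    - [0,0,0,0,0,0,1]
    - [0,0,0,0,0,0,1]
    - [0,0,0,0,0,0,1]
    - [0,0,0,0,0,0,1]
  newtons: 40

```text
t: 25.5
tool_pos: [0.398, 0.2746, 0.1384]
tcp_rot: [0.001, -0.378, 0.926, 0.001]
force: [-1.7, 0.5, 5.7]
opening: 0.0209
gripper_force: 39.7
```

Run:
```python
from h import *
s=sense();print(s['force'],s['opening'],s['gripper_force']);plan([.397,.2735,.36],-1.416)
im=look('wrist',['loupe','loupe_bar'])
```

```text
[-1.65150281  0.541991    5.6916593 ] 0.020856074432599896 39.72824692726135
tool [0.398  0.2746 0.1384] yaw -2.366 j6 -0.3 tilt [ 0.002  0.002 -1.   ] shift [ 2.000e-02 -3.000e-03 -5.541e+00] n 4.4 turn about tool z -10.88
wrist loupe [ 0.3964  0.2744 -0.0008] 0.96 [253. 176.]
wrist loupe_bar [0.3967 0.2779 0.1126] 0.77 [259. 235.]
```

Request:
servo_tool:
  motion:
    - [0,0,0,0,0,-0.4,1]
    - [0,0,0,0,0,-0.85,1]
    - [0,0,0,0,0,-0.85,1]
    - [0,0,0,0,0,-0.85,1]
    - [0,0,0,0.03,-0.73,0,1]
    - [0,0,0,0.03,-0.73,0,1]
    - [0,0,0,0.03,-0.73,0,1]
    - [0,0,0,0.03,-0.73,0,1]
    - [0,0,0,0.03,-0.73,0,1]
    - [0,0,0,0,0,0,1]

```text
t: 26.65
tool_pos: [0.4972, 0.1627, 0.2546]
tcp_rot: [0.0, -0.376, 0.927, -0.001]
force: [-0.3, 0.2, -1.0]
opening: 0.0212
gripper_force: 39.7
```

Request:
servo_tool:
  motion:
    - [0,0,-0.9,0,0,0,1]
    - [0,0,-1,0,0,0,1]
    - [0,0,-1,0,0,0,1]
    - [0,0,-1,0,0,0,1]
    - [0,0,-1,0,0,0,1]
    - [0,0,-1,0,0,0,1]
    - [0,0,-1,0,0,0,1]
    - [0,0,-1,0,0,0,1]
    - [0,0,-1,0,0,0,1]
    - [0,0,-1,0,0,0,1]
    - [0,0,-1,0,0,0,1]
    - [0,0,0,0,0,0,1]
    - [0,0,0,0,0,0,1]

```text
t: 27.95
tool_pos: [0.4946, 0.1655, 0.2548]
tcp_rot: [0.0, 0.76, -0.65, -0.0]
force: [0.1, -0.5, -1.0]
opening: 0.0213
gripper_force: 39.7
```

Run:
```python
from h import *
s=sense();print(s['force'],s['opening']);plan([.496,.166,.2584],-1.416);plan([.513,.0575,.2584])
im=look('wrist',['loupe','loupe_bar','hook_tip','hook_seat','round_die','pivot','stand']);save('l.png',im)
look('scene',['loupe_bar','loupe','hook_seat','hook_tip'],3)
```

```text
[ 0.09821335 -0.4630818  -0.98190486] 0.02126181050676154
tool [0.4946 0.1655 0.2548] yaw -1.416 j6 -1.52 tilt [-0. -0. -1.] shift [-0.007 -0.035 -0.089] n 0.1 turn about tool z -0.0
tool [0.4946 0.1655 0.2548] yaw -1.416 j6 -1.52 tilt [-0. -0. -1.] shift [ 2.739 -0.038 -0.089] n 2.2 
wrist loupe [0.4917 0.1629 0.1197] 0.88 [256. 177.]
wrist loupe_bar [0.4935 0.1693 0.2307] 0.91 [254. 242.]
wrist hook_tip [0.506  0.0805 0.2213] 0.87 [257.  61.]
wrist hook_seat [0.5146 0.0579 0.1955] 0.8 [247.  18.]
wrist hook_seat [0.3962 0.0497 0.1975] 0.61 [469.  39.]
wrist round_die [0.5182 0.0555 0.0261] 0.61 [247.  52.]
wrist stand [ 0.2909  0.095  -0.0006] 0.86 [431. 122.]
wrist stand [ 1.327e-01  3.154e-01 -3.000e-04] 0.69 [491. 298.]
scene loupe_bar [0.4923 0.1627 0.2241] 0.9 [299. 184.]
scene loupe_bar [ 0.6946 -0.2651  0.0022] 0.54 [152. 323.]
scene loupe_bar [0.4357 0.503  0.0023] 0.53 [386. 194.]
scene loupe [0.4908 0.1594 0.1143] 0.8 [293. 207.]
scene loupe [0.5082 0.0762 0.2189] 0.74 [267. 195.]
scene hook_seat [ 0.317  -0.2807  0.1948] 0.69 [124. 166.]
scene hook_seat [0.5124 0.0597 0.1962] 0.52 [261. 203.]
scene hook_seat [0.3978 0.0475 0.1931] 0.49 [247. 170.]
scene hook_tip [0.5035 0.0788 0.2189] 0.84 [268. 194.]
scene hook_tip [ 0.3398 -0.2883  0.2223] 0.79 [118. 166.]
scene hook_tip [0.4166 0.0369 0.221 ] 0.54 [245. 170.]
```

View pics/l.png

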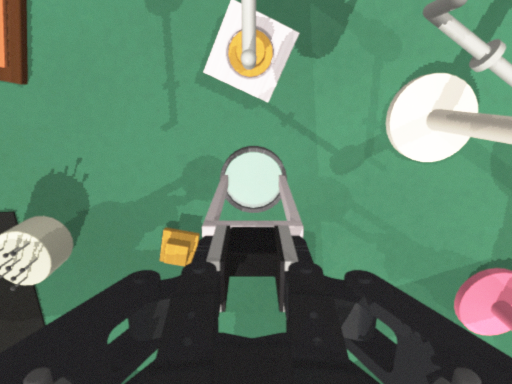

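The hook pin at (249,60) lines up with the arch, which is centred on column 253. The lens is at (253,178) and the seated die at (250,52). I slide the loupe in along the hook.

Request:
servo_tool:
  motion:
    - [0,0,0,0,-0.05,-0.09,1]
    - [0,0,0,0.4,0,0,1]
    - [0,0,0,0.4,0,0,1]
    - [0,0,0,0.4,0,0,1]
    - [0,0,0,0.4,0,0,1]
    - [0,0,0,0.4,0,0,1]
    - [0,0,0,0.4,0,0,1]
    - [0,0,0,0.3,0,0,1]
    - [0,0,0,0,0,0,1]
    - [0,0,0,0,0,0,1]

```text
t: 29.6
tool_pos: [0.5138, 0.0591, 0.2586]
tcp_rot: [-0.0, 0.76, -0.65, -0.0]
force: [0.2, -1.1, -1.7]
opening: 0.0211
gripper_force: 39.7
```

Run:
```python
from h import *
s=sense();print(s['force'],s['opening'],s['t']);plan([.513,.0575,.2224],-1.416)
look('wrist',['loupe','loupe_bar','hook_tip','hook_seat'])
look('scene',['loupe_bar','loupe','hook_seat','hook_tip'],3)
```

```text
[ 0.15730401 -1.07321813 -1.74362295] 0.021066138139421278 29.6
tool [0.5138 0.0591 0.2586] yaw -1.415 j6 -1.73 tilt [ 0.     0.001 -1.   ] shift [0.036 0.027 0.904] n 0.7 turn about tool z 0.01
wrist loupe [0.5103 0.0578 0.1202] 0.56 [257. 177.]
wrist loupe_bar [0.5133 0.0622 0.2357] 0.68 [253. 241.]
wrist hook_tip [0.418  0.0395 0.2201] 0.66 [427. 216.]
wrist hook_seat [0.3958 0.048  0.1935] 0.8 [434. 218.]
wrist hook_seat [0.5151 0.058  0.1923] 0.79 [251. 205.]
scene loupe_bar [0.5124 0.0594 0.228 ] 0.64 [261. 196.]
scene loupe [0.5109 0.0573 0.1195] 0.91 [259. 218.]
scene hook_seat [ 0.3171 -0.2843  0.1958] 0.68 [123. 166.]
scene hook_seat [0.5116 0.0585 0.1953] 0.62 [260. 203.]
scene hook_seat [0.2385 0.2953 0.1991] 0.58 [316. 117.]
scene hook_tip [0.5066 0.078  0.2189] 0.72 [268. 195.]
scene hook_tip [ 0.3377 -0.2829  0.2196] 0.56 [121. 166.]
scene hook_tip [0.261  0.2863 0.2188] 0.53 [316. 117.]
```

Bar is above the seat; lower gently.

Request:
servo_tool:
  motion:
    - [0,0,0,0,0,0.3,1]
    - [0,0,0,0,0,0.3,1]
    - [0,0,0,0,0,0.15,1]
    - [0,0,0,0,0,0.1,1]
    - [0,0,0,0,0,0.05,1]
    - [0,0,0,0,0,0,1]
    - [0,0,0,0,0,0,1]

```text
t: 30.8
tool_pos: [0.514, 0.0589, 0.2228]
tcp_rot: [-0.0, 0.76, -0.65, 0.0]
force: [0.3, -0.1, -1.3]
opening: 0.0211
gripper_force: 39.8
```

Request:
servo_tool:
  motion:
    - [0,0,0,0,0,0.03,1]
    - [0,0,0,0,0,0.02,1]
    - [0,0,0,0,0,0,1]
    - [0,0,0,0,0,0,1]

```text
t: 31.2
tool_pos: [0.5148, 0.0589, 0.2218]
tcp_rot: [-0.001, 0.76, -0.65, 0.001]
force: [-1.4, 0.0, 5.6]
opening: 0.0212
gripper_force: 40.6
```

Contact (about 6 N). I back off a touch, then release gently and lift clear.

Request:
servo_tool:
  motion:
    - [0,0,0,0,0,-0.02,1]
    - [0,0,0,0,0,0,1]
    - [0,0,0,0,0,0,0.4]
    - [0,0,0,0,0,0,0.2]
    - [0,0,0,0,0,0,0]
    - [0,0,0,0,0,0,0]
    - [0,0,0,0,0,0,0]
    - [0,0,0,0,0,-0.2,0]
    - [0,0,0,0,0,-0.5,0]
    - [0,0,0,0,0,-1,0]
    - [0,0,0,0,0,-1,0]
    - [0,0,0,0,0,0,0]
    - [0,0,0,0,0,0,0]
    - [0,0,0,0,0,0,0]

```text
t: 32.6
tool_pos: [0.5134, 0.0589, 0.3286]
tcp_rot: [0.0, 0.76, -0.65, -0.0]
force: [0.4, 0.1, -0.6]
opening: 0.0427
gripper_force: 0.0
```

Run:
```python
from h import *
s=sense();print(s['force'],s['opening'],s['t'],s['tool_pos'])
w=look('wrist',['loupe','loupe_bar','hook_seat','round_die'])
c=look('scene',['loupe_bar','loupe','hook_seat','hook_tip','round_die'],2)
save('m.png',np.hstack([cv2.resize(c[150:270,190:330],(448,384)),w[:,130:400]]))
```

```text
[ 0.38502785  0.09847883 -0.60222529] 0.042693357651344084 32.6 [0.51342172 0.05888705 0.32856166]
wrist loupe [0.5151 0.0558 0.0822] 0.62 [250. 152.]
wrist loupe [ 0.5302 -0.0513  0.0014] 0.4 [252.  61.]
wrist loupe_bar [0.5164 0.0603 0.1935] 0.94 [248. 180.]
wrist hook_seat [0.5145 0.059  0.1937] 0.94 [250. 179.]
wrist hook_seat [0.3953 0.0463 0.1914] 0.92 [388. 185.]
wrist round_die [0.5135 0.0569 0.0828] 0.38 [252. 153.]
scene loupe_bar [0.5132 0.0584 0.1927] 0.98 [260. 204.]
scene loupe [0.5131 0.0552 0.0799] 0.8 [258. 226.]
scene hook_seat [ 0.3138 -0.284   0.1947] 0.84 [123. 165.]
scene hook_seat [0.5143 0.0593 0.1969] 0.82 [261. 203.]
scene hook_tip [ 0.338  -0.2865  0.2178] 0.83 [120. 167.]
scene hook_tip [0.2583 0.2869 0.2157] 0.72 [316. 117.]
scene round_die [0.5075 0.0607 0.0272] 0.48 [259. 234.]
```

View pics/m.png

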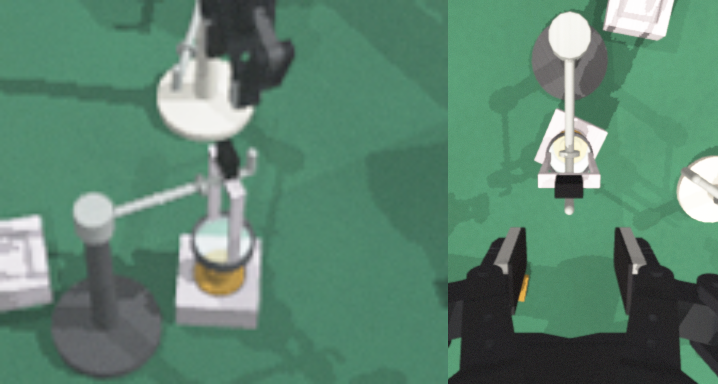

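The loupe hangs by its bar between collar and pin, with the lens over the seated die. In the left crop the lens is at (222,242) and the die at (220,275). The gripper is clear, so I let any swing settle and hand in.

Request:
servo_tool:
  motion:
    - [0,0,0,0,0,-0.5,0]
    - [0,0,0,0,0,0,0]
    - [0,0,0,0,0,0,0]
    - [0,0,0,0,0,0,0]
    - [0,0,0,0,0,0,0]
    - [0,0,0,0,0,0,0]
    - [0,0,0,0,0,0,0]
    - [0,0,0,0,0,0,0]
    - [0,0,0,0,0,0,0]
    - [0,0,0,0,0,0,0]
    - [0,0,0,0,0,0,0]
    - [0,0,0,0,0,0,0]
    - [0,0,0,0,0,0,0]
    - [0,0,0,0,0,0,0]
    - [0,0,0,0,0,0,0]
    - [0,0,0,0,0,0,0]
    - [0,0,0,0,0,0,0]
    - [0,0,0,0,0,0,0]
    - [0,0,0,0,0,0,0]
    - [0,0,0,0,0,0,0]

```text
t: 35.15
tool_pos: [0.5138, 0.0589, 0.3493]
tcp_rot: [0.0, 0.76, -0.65, 0.0]
force: [0.2, -0.3, 0.8]
opening: 0.0428
gripper_force: 0.0
```

```bash
python3 -c "
from h import *
look('scene',['loupe','loupe_bar'],1);print(job_done())"
```

```text
scene loupe [0.5141 0.055  0.0796] 0.85 [258. 227.]
scene loupe_bar [0.5147 0.0571 0.1901] 0.94 [260. 205.]
the job is handed in; nothing more can be done
None
```

I handed the job in at about 35 s with the round die home in its nest, the hook turned over it and the loupe hanging on the hook with its lens over the die; the last camera checks agree, but no verdict came back.

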